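Weed out the swollen tins under the counter lamp

ROBOT

A 6-joint arm with a two-finger parallel gripper is mounted at the origin on a cart in front of the work surface, level with it; the furniture and walls round the work are solid. World frame = base frame: x ahead of the robot, y to its left, z up, the work surface at z = 0. Lengths are in m, angles in rad, forces in N, time in s.
With the tool pointing down it reaches from about 0.3 to 0.775 m from the base axis. Payload 14.6 kg.
Tool frame: the origin (TCP) lies between the finger pads; the fingertips stand 11 mm ahead of it and the grasp point (between the pads) lies 8 mm behind it (r.tips_ahead is the distance from the TCP to the fingertips, in m); z points along the fingers, y is the line along which they close (so a half turn about z gives the same grasp; the last joint's range is limited). The gripper opens to 94 mm and grips with 3 to 60 N. Pads are 16 mm wide; open, the fingers measure 119 mm over their backs; the gripper's body (75 mm by 177 mm) begins 78 mm behind the grasp point.
Start: joints at [1.236, 0.3, 1.521, -0, 1.321, -0.067], TCP at [0.146, 0.53, 0.216] pointing down, gripper open.
Joint ranges: [-3.03, 3.03], [-0.79, 2.21], [0.23, 2.52], [-1.04, 4.18], [0, 3.07], [-2.55, 2.55]. Speed limits (rad/s): [2.22, 2.22, 2.57, 3.14, 3.14, 3.14].

INTERFACE

Orientations are given as a unit quaternion [x, y, z, w].
In Python, from rig import r gives the robot as it stands. The module is installed in compiled form; this text tells all that it offers.
- The arm moves only by the tool servo_tool, never from a script. Its arguments are lists of equal length, an entry for each row: "rotation": the turn, a rotation vector about the tool's x, y, z in degrees, a list of three; "xyz": the shift along the tool's x, y, z in mm, a list of three; "grip": the opening, from 0 (shut) to 1 (fully open). In form: {"rotation": [[ax, ay, az], ...], "xyz": [[tx, ty, tz], ...], "grip": [grip, ...]}. A call has 1 to 12 rows; each row is the pose to reach, as a shift and turn from the pose commanded when the call began, along the tool's axes at that moment; what a row does not reach only later rows make up. A row lasts 1/12 s, in which the tool goes at most 41.7 mm and 7.16 degrees, less where a joint would pass 70% of its speed; a pose out of reach is approached as far as the arm can. A call with a gripper value outside its range is refused whole. The fingers move at their own pace and stop on an object; "newtons" is the grip in N (left out, the last holds). Time passes only in rows, so rows that repeat a pose let the fingers close. It gives the time, the measured TCP pose, the force, the opening and the grip force at its end, in the units of the state.
- r.get_obs(): the state, without advancing time (a new reading comes with each control period).
- r.get_image(name): name is "scene" or "top" or "wrist"; returns a dict with "color" (400x640x3 uint8, red, green, blue), "fx", "fy", "cx", "cy" (pixels), "camera_from_world" (4x4, takes a point from world to camera coordinates). Camera axes: x right, y up, looking along -z (the intrinsics and any distortion apply to the point x, -y, -z); pixel columns grow to the right and rows downward; lengths in m; the calibration is good to about 2 mm. A picture is of the moment at which its call begins. There is no depth.
- r.hand_in(): hands the job in; it is judged then, once.
Trained networks look in a picture, given as the dict that the camera call returned (one of the last four; its "shot" number tells which), for a name from the list of things; names that differ only in an ending like _2 or _b are one class to them, and where a whole thing is asked for, a point or a joint stands for the part that bears it (a point fixed in the world has none). Each returns a list of dicts, best first, with "conf" (0 to 1); they miss things now and then, are a little off and sometimes report something else, mostly with a low value. They report only what shows in the picture. A call takes as long as a camera call. They do not tell look-alikes from the thing itself.
- r.outline_of(query, picture): "pixels" (400x640 bool, what is visible of it) and "at" ([column, row] in pixels, amid what is visible of it).
The state is a dict: "t": time; "joints": joint angles; "joint_velocities": joint speeds; "effort": joint torques, N m; "position": TCP position; "ee_rot": TCP orientation; "ft_force": force on the tool from outside, world axes, zero at the start; "moment": the same for the moment, N m; "opening": finger opening in m; "grasp_force": force on a finger pad.
Only numpy, scipy, OpenCV 4.12 (cv2) and the standard library are available. Lean on these libraries where they do the work, as an engineer would, in place of code of your own. Each camera call takes 0.05 s, during which the arm holds its last target. There are 200 camera calls.

TASK

Switch on the counter lamp by pulling its knob up until it clicks out. With the lamp on, sort the flat tins, pressing down on the rim of each to find out whether it is steady or rocks: stand the steady ones in the low wooden tray and the rocking ones in the deeper white tub, every tin upright on the floor of its box. When all are sorted, push the lamp knob fully home again to switch it off, and leave the timer, salt shaker and mug where they stand.

Things in the scene. Friction and masses are not known exactly. Their poses are not given: they have to be found in the camera images.
- tin_a: flat round steel tin with a paper disc on top, diameter 66, height 16, 0.1 kg; may be absent. Origin: centre of underside, z up. Either sound (flat base, stays put when pressed on the rim) or swollen (stands on a bulge 10 wide under its middle, base edge 5 off the surface: 1 to 4 N down on the rim of its top tips it 0.18 rad, that rim sinking 4 to 6; rocks back when let go). Same height, alike from above; which is which is not told
- tin_b: flat round steel tin with a paper disc on top, diameter 66, height 16, 0.1 kg; may be absent. Origin: centre of underside, z up. Either sound (flat base, stays put when pressed on the rim) or swollen (stands on a bulge 10 wide under its middle, base edge 5 off the surface: 1 to 4 N down on the rim of its top tips it 0.18 rad, that rim sinking 4 to 6; rocks back when let go). Same height, alike from above; which is which is not told
- tin_c: flat round steel tin with a paper disc on top, diameter 66, height 16, 0.1 kg; may be absent. Origin: centre of underside, z up. Either sound (flat base, stays put when pressed on the rim) or swollen (stands on a bulge 10 wide under its middle, base edge 5 off the surface: 1 to 4 N down on the rim of its top tips it 0.18 rad, that rim sinking 4 to 6; rocks back when let go). Same height, alike from above; which is which is not told
- tin_d: flat round steel tin with a paper disc on top, diameter 66, height 16, 0.1 kg; may be absent. Origin: centre of underside, z up. Either sound (flat base, stays put when pressed on the rim) or swollen (stands on a bulge 10 wide under its middle, base edge 5 off the surface: 1 to 4 N down on the rim of its top tips it 0.18 rad, that rim sinking 4 to 6; rocks back when let go). Same height, alike from above; which is which is not told
- tin_e: flat round steel tin with a paper disc on top, diameter 66, height 16, 0.1 kg; may be absent. Origin: centre of underside, z up. Either sound (flat base, stays put when pressed on the rim) or swollen (stands on a bulge 10 wide under its middle, base edge 5 off the surface: 1 to 4 N down on the rim of its top tips it 0.18 rad, that rim sinking 4 to 6; rocks back when let go). Same height, alike from above; which is which is not told
- tin_f: flat round steel tin with a paper disc on top, diameter 66, height 16, 0.1 kg; may be absent. Origin: centre of underside, z up. Either sound (flat base, stays put when pressed on the rim) or swollen (stands on a bulge 10 wide under its middle, base edge 5 off the surface: 1 to 4 N down on the rim of its top tips it 0.18 rad, that rim sinking 4 to 6; rocks back when let go). Same height, alike from above; which is which is not told
- tray: low tray of light wood for the sound tins, fixed, outer size 240 (x) by 140 (y) by 18 high, wall 8 and floor 8 thick, open at the top. Origin at the centre of its underside, z up, long side along its x
- tub: white plastic tub with deeper sides for the swollen tins, fixed, outer size 240 (x) by 140 (y) by 36 high, wall 8 and floor 8 thick, open at the top. Origin at the centre of its underside, z up, long side along its x
- lamp_knob (a joint): push-pull knob of the lamp switch: 0 = pushed home (lamp off), 0.016 m = pulled out (lamp on). It slides straight up out of the lamp's foot; an over-centre spring holds it at either end and snaps it over past the middle (about 5 N to pull or push, and it finishes the stroke by itself once well past 0.008)
- knob_top (a point): centre of the top of the black round knob, which rides up and down with it. The cap is 34 in diameter and 22 high, on a 12 thick shaft; when home its top is 86 above the worktop and its underside 20 above the lamp's foot
- lamp: grey counter lamp, fixed: foot 180 (x) by 100 (y), its top 44 above the worktop; a thin post stands 65 to the far (+x) side of the origin and carries a light bar, 36 wide, from y = -30 to +110, at 294 to 316 height; the knob is 55 to the near (-x) side. Origin at the centre of the underside of the foot
- timer: round red and white kitchen timer, 62 across, 52 high, loose bystander. Origin under its centre
- shaker: salt shaker, 44 across, 90 high, loose bystander. Origin under its centre
- mug: pink mug, 82 by 113 with its handle, 92 high, loose bystander. Origin under its centre
Things that resemble listed ones, but are neither listed nor needed, are in the scene too. Leave any red look-alike of the tin_b alone.

How it is judged:
On the way, in this order (a step that is already met when the one before it is completed fails the run):
1. the lamp knob is pulled out to its detent (value of joint lamp_knob above 0.013 m), for 0.3 s.
2. with the lamp on, every tin stands in its box: steady ones in the tray, rocking ones in the tub (((z of tin_a_c1 in the frame of tin_a below 0.009 m and x of tin_a in the frame of tray between -0.095 and 0.095 m and y of tin_a in the frame of tray between -0.055 and 0.055 m and z of tin_a in the frame of tray between -0.005 and 0.014 m) or (z of tin_a_c1 in the frame of tin_a above 0.009 m and x of tin_a in the frame of tub between -0.095 and 0.095 m and y of tin_a in the frame of tub between -0.055 and 0.055 m and z of tin_a in the frame of tub between -0.005 and 0.014 m)) and angle between each of tin_a, tin_b, tin_c, tin_d, tin_e, tin_f's own z axis and vertical below 0.25 rad and linear speed of each of tin_a, tin_b, tin_c, tin_d, tin_e, tin_f below 0.05 m/s and contact force between each of tin_a, tin_b, tin_c, tin_d, tin_e, tin_f and the fingers below 0.1 N and ((z of tin_b_c1 in the frame of tin_b below 0.009 m and x of tin_b in the frame of tray between -0.095 and 0.095 m and y of tin_b in the frame of tray between -0.055 and 0.055 m and z of tin_b in the frame of tray between -0.005 and 0.014 m) or (z of tin_b_c1 in the frame of tin_b above 0.009 m and x of tin_b in the frame of tub between -0.095 and 0.095 m and y of tin_b in the frame of tub between -0.055 and 0.055 m and z of tin_b in the frame of tub between -0.005 and 0.014 m)) and ((z of tin_c_c1 in the frame of tin_c below 0.009 m and x of tin_c in the frame of tray between -0.095 and 0.095 m and y of tin_c in the frame of tray between -0.055 and 0.055 m and z of tin_c in the frame of tray between -0.005 and 0.014 m) or (z of tin_c_c1 in the frame of tin_c above 0.009 m and x of tin_c in the frame of tub between -0.095 and 0.095 m and y of tin_c in the frame of tub between -0.055 and 0.055 m and z of tin_c in the frame of tub between -0.005 and 0.014 m)) and ((z of tin_d_c1 in the frame of tin_d below 0.009 m and x of tin_d in the frame of tray between -0.095 and 0.095 m and y of tin_d in the frame of tray between -0.055 and 0.055 m and z of tin_d in the frame of tray between -0.005 and 0.014 m) or (z of tin_d_c1 in the frame of tin_d above 0.009 m and x of tin_d in the frame of tub between -0.095 and 0.095 m and y of tin_d in the frame of tub between -0.055 and 0.055 m and z of tin_d in the frame of tub between -0.005 and 0.014 m)) and ((z of tin_e_c1 in the frame of tin_e below 0.009 m and x of tin_e in the frame of tray between -0.095 and 0.095 m and y of tin_e in the frame of tray between -0.055 and 0.055 m and z of tin_e in the frame of tray between -0.005 and 0.014 m) or (z of tin_e_c1 in the frame of tin_e above 0.009 m and x of tin_e in the frame of tub between -0.095 and 0.095 m and y of tin_e in the frame of tub between -0.055 and 0.055 m and z of tin_e in the frame of tub between -0.005 and 0.014 m)) and ((z of tin_f_c1 in the frame of tin_f below 0.009 m and x of tin_f in the frame of tray between -0.095 and 0.095 m and y of tin_f in the frame of tray between -0.055 and 0.055 m and z of tin_f in the frame of tray between -0.005 and 0.014 m) or (z of tin_f_c1 in the frame of tin_f above 0.009 m and x of tin_f in the frame of tub between -0.095 and 0.095 m and y of tin_f in the frame of tub between -0.055 and 0.055 m and z of tin_f in the frame of tub between -0.005 and 0.014 m)) and value of joint lamp_knob above 0.013 m), for 0.3 s.
3. the lamp knob is pushed home (value of joint lamp_knob below 0.002 m), for 0.2 s.
At the end, for the whole second after the job is handed in: the lamp knob is home (within 2 mm); every steady tin stands upright (within 0.25 rad) on the floor of the tray and every rocking tin on the floor of the tub, released and at rest (((z of tin_a_c1 in the frame of tin_a below 0.009 m and x of tin_a in the frame of tray between -0.095 and 0.095 m and y of tin_a in the frame of tray between -0.055 and 0.055 m and z of tin_a in the frame of tray between -0.005 and 0.014 m) or (z of tin_a_c1 in the frame of tin_a above 0.009 m and x of tin_a in the frame of tub between -0.095 and 0.095 m and y of tin_a in the frame of tub between -0.055 and 0.055 m and z of tin_a in the frame of tub between -0.005 and 0.014 m)) and angle between each of tin_a, tin_b, tin_c, tin_d, tin_e, tin_f's own z axis and vertical below 0.25 rad and linear speed of each of tin_a, tin_b, tin_c, tin_d, tin_e, tin_f below 0.05 m/s and contact force between each of tin_a, tin_b, tin_c, tin_d, tin_e, tin_f and the fingers below 0.1 N and ((z of tin_b_c1 in the frame of tin_b below 0.009 m and x of tin_b in the frame of tray between -0.095 and 0.095 m and y of tin_b in the frame of tray between -0.055 and 0.055 m and z of tin_b in the frame of tray between -0.005 and 0.014 m) or (z of tin_b_c1 in the frame of tin_b above 0.009 m and x of tin_b in the frame of tub between -0.095 and 0.095 m and y of tin_b in the frame of tub between -0.055 and 0.055 m and z of tin_b in the frame of tub between -0.005 and 0.014 m)) and ((z of tin_c_c1 in the frame of tin_c below 0.009 m and x of tin_c in the frame of tray between -0.095 and 0.095 m and y of tin_c in the frame of tray between -0.055 and 0.055 m and z of tin_c in the frame of tray between -0.005 and 0.014 m) or (z of tin_c_c1 in the frame of tin_c above 0.009 m and x of tin_c in the frame of tub between -0.095 and 0.095 m and y of tin_c in the frame of tub between -0.055 and 0.055 m and z of tin_c in the frame of tub between -0.005 and 0.014 m)) and ((z of tin_d_c1 in the frame of tin_d below 0.009 m and x of tin_d in the frame of tray between -0.095 and 0.095 m and y of tin_d in the frame of tray between -0.055 and 0.055 m and z of tin_d in the frame of tray between -0.005 and 0.014 m) or (z of tin_d_c1 in the frame of tin_d above 0.009 m and x of tin_d in the frame of tub between -0.095 and 0.095 m and y of tin_d in the frame of tub between -0.055 and 0.055 m and z of tin_d in the frame of tub between -0.005 and 0.014 m)) and ((z of tin_e_c1 in the frame of tin_e below 0.009 m and x of tin_e in the frame of tray between -0.095 and 0.095 m and y of tin_e in the frame of tray between -0.055 and 0.055 m and z of tin_e in the frame of tray between -0.005 and 0.014 m) or (z of tin_e_c1 in the frame of tin_e above 0.009 m and x of tin_e in the frame of tub between -0.095 and 0.095 m and y of tin_e in the frame of tub between -0.055 and 0.055 m and z of tin_e in the frame of tub between -0.005 and 0.014 m)) and ((z of tin_f_c1 in the frame of tin_f below 0.009 m and x of tin_f in the frame of tray between -0.095 and 0.095 m and y of tin_f in the frame of tray between -0.055 and 0.055 m and z of tin_f in the frame of tray between -0.005 and 0.014 m) or (z of tin_f_c1 in the frame of tin_f above 0.009 m and x of tin_f in the frame of tub between -0.095 and 0.095 m and y of tin_f in the frame of tub between -0.055 and 0.055 m and z of tin_f in the frame of tub between -0.005 and 0.014 m)) and value of joint lamp_knob below 0.002 m); the robot touches nothing.
It fails at once if the timer is shifted by more than 6 cm (distance of timer from where it was at the start of the episode above 0.06 m).
It fails at once if the shaker is shifted by more than 6 cm (distance of shaker from where it was at the start of the episode above 0.06 m).
It fails at once if the mug is shifted by more than 6 cm (distance of mug from where it was at the start of the episode above 0.06 m).
Of tin_a, tin_b, tin_c, tin_d, tin_e, tin_f only 4 to 6 are there at a start; the rules pass over those that are not, and their reading is None.
At some moment in a run one of tin_a, tin_b, tin_c, tin_d, tin_e, tin_f may be knocked a few centimetres aside while the robot is not near it.
Once in a run the grip may slacken for a moment while it holds something.
It also fails if it takes over 210 s, if anything falls off the work surface, if the arm or the gripper's body presses on something with over 40 N, if the wrist force passes 120 N, or if a joint passes its speed limit or range.

## Working session

There is one attempt and no reset: what is moved stays moved. The work goes in short steps, Python scripts to look and compute and a tool call to move; the robot and the scene stay as the last step left them, time stands still between calls to the robot, and variables do not carry over. Pictures are saved under pics/ and viewed, at most 14 in all, crops included, and the job is handed in when it is done.

Besides the shell and the picture viewer there is one more tool, called after ">>>" as name(argument=value, ...) on one line, values as JSON. servo_tool: Moves the arm, as the interface text tells. Its arguments: {"type":"object","properties":{"rotation":{"type":"array"},"xyz":{"type":"array"},"grip":{"type":"array"},"newtons":{"type":"number"}},"required":["rotation","xyz","grip"]}

```bash
mkdir -p pics; cat > h.py <<'E'
import numpy as np, cv2
from rig import r
from scipy.spatial.transform import Rotation as R
def save(im,n,crop=None,s=1):
    c=im["color"][:,:,::-1]
    if crop: c=c[crop[1]:crop[3],crop[0]:crop[2]]
    cv2.imwrite("pics/"+n,cv2.resize(c,None,fx=s,fy=s,interpolation=cv2.INTER_CUBIC))
def ray(im,u,v):
    T=np.linalg.inv(np.array(im["camera_from_world"]))
    d=np.array([(u-im["cx"])/im["fx"],-(v-im["cy"])/im["fy"],-1])
    return T[:3,3],T[:3,:3]@d
def at(im,u,v,z):
    o,d=ray(im,u,v); return o+d*(z-o[2])/d[2]
def px(im,p):
    c=(np.array(im["camera_from_world"])@np.append(p,1))[:3]
    return im["cx"]+im["fx"]*c[0]/-c[2], im["cy"]-im["fy"]*c[1]/-c[2]
def delta(p):
    "world target -> tool shift mm"
    o=r.get_obs(); return np.round(R.from_quat(o["ee_rot"]).inv().apply(np.array(p)-o["position"])*1000,1)
E
python3 - <<'E'
from h import *
print({k:np.round(v,3) for k,v in r.get_obs().items()}, r.tips_ahead)
for n in("top","scene"):
    im=r.get_image(n); save(im,n+"0.png",s=1.25)
    print(n,{k:(v if k!="color" else v.shape) for k,v in im.items()})
    for q,z in(("tin_a",.016),("lamp_knob",.086),("tray",.018),("tub",.036),("timer",.03),("shaker",.05),("mug",.05),("lamp",.1)):
        for d in r.outline_of(q,im): print(q,round(d["conf"],2),np.round(d["at"]),np.round(at(im,*d["at"],z),3),d["pixels"].sum())
E
```

```text
{'t': np.float64(0.0), 'joints': array([ 1.236,  0.3  ,  1.522,  0.   ,  1.321, -0.067]), 'joint_velocities': array([ 0.001, -0.   , -0.001,  0.002, -0.   ,  0.001]), 'effort': array([-4.0000e-03, -5.3179e+01, -3.5274e+01,  7.1000e-02,  2.4000e-02,
       -0.0000e+00]), 'position': array([0.145, 0.53 , 0.216]), 'ee_rot': array([ 0.133,  0.991, -0.001, -0.   ]), 'ft_force': array([-1.002,  0.011, -0.339]), 'moment': array([-0.029,  0.033, -0.04 ]), 'grasp_force': np.float64(0.0), 'opening': np.float64(0.094)} 0.011
top {'color': (400, 640, 3), 'fx': 394.3864924022674, 'fy': 394.3864924022674, 'cx': 320.81776802205405, 'cy': 197.774376225117, 'camera_from_world': array([[ 0.05638352, -0.99840679,  0.00218717,  0.00101067],
       [ 0.97322002,  0.05544984,  0.22308765, -0.53618612],
       [-0.2228535 , -0.01044987,  0.97479594, -0.96578175],
       [ 0.        ,  0.        ,  0.        ,  1.        ]]), 'shot': 1}
tin_a 0.91 [262. 192.] [0.552 0.193 0.016] 449
tin_a 0.84 [347. 198.] [ 0.548 -0.04   0.016] 427
tin_a 0.81 [207. 261.] [0.358 0.319 0.016] 510
tin_a 0.78 [306. 191.] [0.562
[... 1205 characters left out ...]
59 [283. 221.] [0.438 0.08  0.016] 197
tin_a 0.56 [225. 201.] [0.353 0.325 0.016] 126
tin_a 0.47 [262. 207.] [0.434 0.207 0.016] 172
tin_a 0.47 [313. 210.] [0.564 0.08  0.016] 158
tray 0.74 [292. 202.] [0.539 0.17  0.018] 188
tray 0.72 [331. 200.] [0.663 0.096 0.018] 246
tray 0.66 [375. 294.] [ 0.418 -0.361  0.018] 3974
tub 0.89 [345. 260.] [ 0.44  -0.224  0.036] 3304
tub 0.34 [376. 294.] [ 0.405 -0.377  0.036] 3895
timer 0.67 [243. 175.] [0.502 0.457 0.03 ] 70
timer 0.61 [330. 200.] [0.643 0.082 0.03 ] 211
shaker 0.84 [364. 211.] [ 0.661 -0.076  0.05 ] 283
mug 0.72 [323. 184.] [0.683 0.168 0.05 ] 555
mug 0.68 [262. 207.] [0.402 0.149 0.05 ] 170
lamp 0.56 [264. 179.] [0.469 0.244 0.1  ] 1372
```

View pics/top0.png

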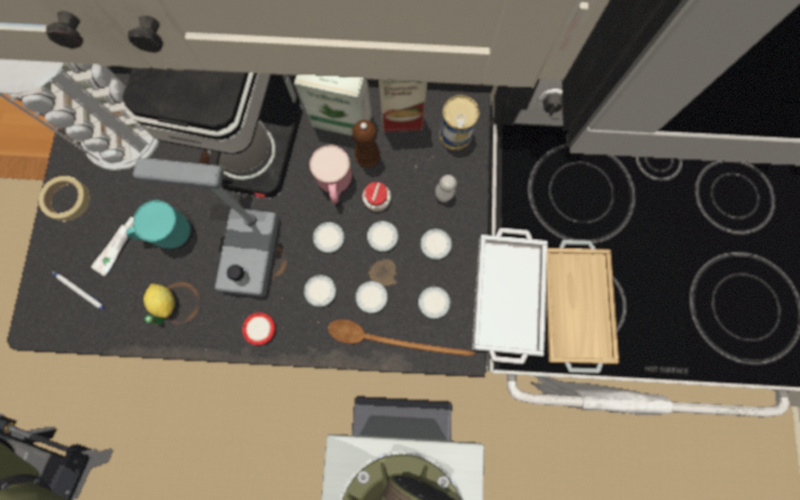

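View pics/scene0.png

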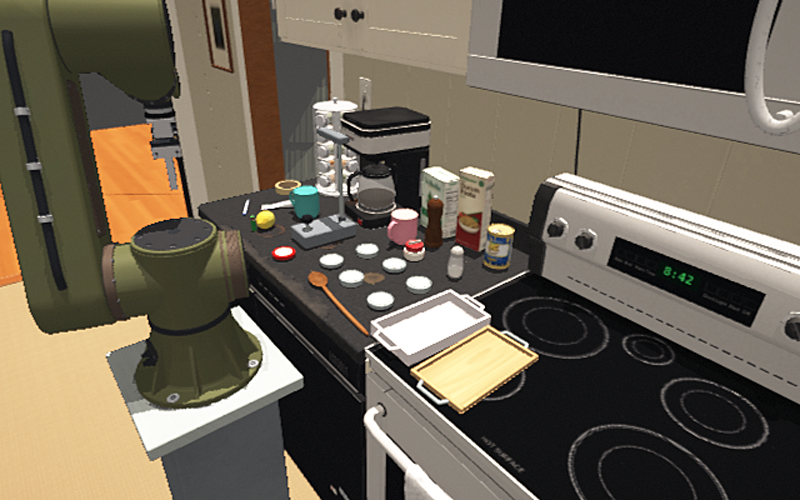

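The top view shows six white tins at raw pixels (262,192), (306,191), (347,198), (254,230), (297,238) and (349,240). The red-rimmed look-alike is at (207,261). The lamp knob is at (187,219), the tub at (408,236) and the tray at about (465,245). 

Confusable with the tins: only the red one, which I'll leave alone. Confusable with the knob: the stove knobs, the cooker knobs and the timer; the right one is the black cap on the grey foot.

```bash
python3 - <<'E'
from h import *
print(delta([.44,.36,.2]))
im=r.get_image("top"); save(im,"crop1.png",(150,140,520,310),2.1)
# tub/tray minAreaRect
for q,z in(("tub",.036),("lamp",.044)):
    d=r.outline_of(q,im)[0]; ys,xs=np.nonzero(d["pixels"])
    w=np.array([at(im,u,v,z)[:2] for u,v in zip(xs,ys)],np.float32); print(q,cv2.minAreaRect(w))
hsv=cv2.cvtColor(im["color"],cv2.COLOR_RGB2HSV)
m=cv2.inRange(hsv,(8,60,130),(25,200,255)); m[:, :435]=0;m[:,500:]=0;m[:190]=0;m[300:]=0
ys,xs=np.nonzero(m);w=np.array([at(im,u,v,.018)[:2] for u,v in zip(xs,ys)],np.float32); print("tray",cv2.minAreaRect(w),len(w))
E
```

```text
[-329.1  -86.4   16.5]
tub ((0.45594483613967896, -0.1992969810962677), (0.1462281495332718, 0.2794308662414551), 87.63333129882812)
lamp ((0.5955199003219604, 0.4320255517959595), (0.42198625206947327, 0.19292959570884705), 42.58795166015625)
tray ((0.4443969428539276, -0.35320064425468445), (0.24224819242954254, 0.14365781843662262), 1.990230917930603) 4906
```

View pics/crop1.png

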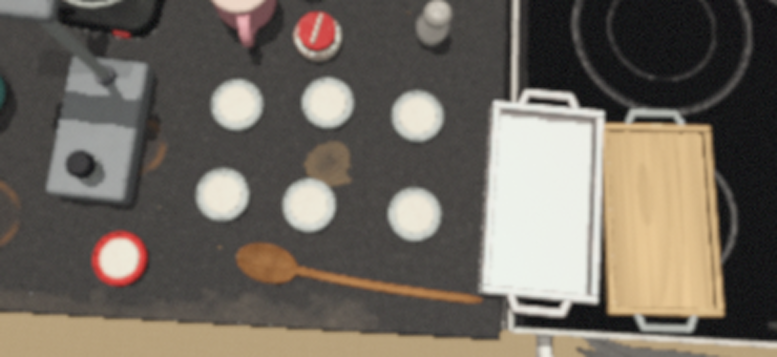

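The crop confirms six plain white tins, with the red-rimmed one at crop (120,257). The black knob cap is at crop (80,163), the tub is centred at (543,195) and the tray at (663,220). Next I move over the knob.

>>> servo_tool(rotation=[[0,0,0],[0,0,0],[0,0,0],[0,0,0],[0,0,0],[0,0,0],[0,0,0],[0,0,0],[0,0,0],[0,0,0],[0,0,0],[0,0,0]], xyz=[[-40,-10,2],[-80,-20,4],[-120,-32,6],[-160,-42,8],[-200,-54,10],[-240,-64,12],[-280,-74,14],[-310,-82,16],[-329,-86,16],[-329,-86,16],[-329,-86,16],[-329,-86,16]], grip=[0.6,0.6,0.6,0.6,0.6,0.6,0.6,0.6,0.6,0.6,0.6,0.6], newtons=40)

```text
t: 2.05
position: [0.4394, 0.3609, 0.2004]
ee_rot: [0.133, 0.991, 0.0, -0.0]
ft_force: [0.1, 0.3, 0.8]
opening: 0.0567
grasp_force: 0.0
```

```bash
python3 - <<'E'
from h import *
im=r.get_image("wrist"); save(im,"w1.png",s=1)
print(r.get_obs()["position"],r.get_obs()["ee_rot"],px(im,[.457,.362,.086]))
T=np.linalg.inv(im["camera_from_world"]);print(T)
for d in r.outline_of("lamp_knob",im): print(d["conf"],d["at"],at(im,*d["at"],.086),at(im,*d["at"],.075),d["pixels"].sum())
E
```

```text
[0.43913618 0.36107162 0.20053851] [ 1.32960822e-01  9.91121291e-01  5.95044055e-05 -5.40156771e-05] (np.float64(330.073846454238), np.float64(217.2202721150599))
[[ 2.63282135e-01 -9.32655796e-01 -2.46648908e-01  3.68280580e-01]
 [ 9.64718880e-01  2.54536232e-01  6.72962804e-02  3.81488378e-01]
 [ 1.68177102e-05 -2.55664766e-01  9.66765497e-01  3.68564825e-01]
 [ 0.00000000e+00  0.00000000e+00  0.00000000e+00  1.00000000e+00]]
0.58 [331.0, 217.1] [0.45712028 0.36291301 0.086     ] [0.46057873 0.36218988 0.075     ] 937
```

View pics/w1.png

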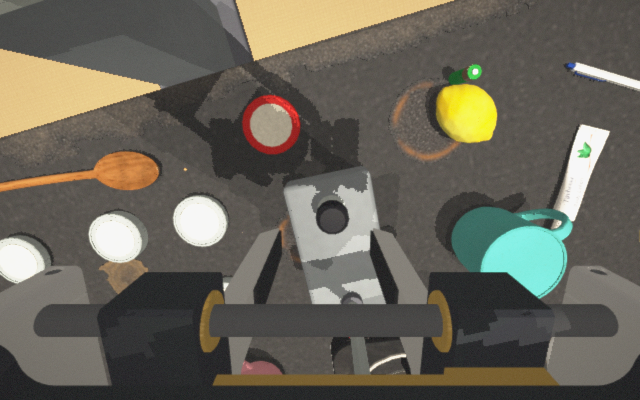

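The wrist view shows the knob cap at (332,217), which matches the top camera. I'll descend over it and grip.

```bash
python3 - <<'E'
from h import *
print(delta([.458,.363,.068]))
E
```

```text
[-17.8   6.7 132.6]
```

>>> servo_tool(rotation=[[0,0,0],[0,0,0],[0,0,0],[0,0,0],[0,0,0],[0,0,0],[0,0,0],[0,0,0],[0,0,0],[0,0,0],[0,0,0],[0,0,0]], xyz=[[-18,7,20],[-18,7,45],[-18,7,70],[-18,7,95],[-18,7,115],[-18,7,132],[-18,7,132],[-18,7,132],[-18,7,132],[-18,7,132],[-18,7,132],[-18,7,132]], grip=[0.6,0.6,0.6,0.6,0.6,0.6,0.6,0.1,0.1,0.1,0.1,0.1], newtons=40)

```text
t: 3.15
position: [0.4595, 0.3623, 0.0698]
ee_rot: [0.133, 0.991, 0.0, 0.0]
ft_force: [-2.9, -4.3, 7.2]
opening: 0.0331
grasp_force: 40.0
```

>>> servo_tool(rotation=[[0,0,0],[0,0,0],[0,0,0],[0,0,0],[0,0,0],[0,0,0],[0,0,0],[0,0,0]], xyz=[[0,0,-3],[0,0,-6],[0,0,-9],[0,0,-12],[0,0,-15],[0,0,-16],[0,0,-16],[0,0,-16]], grip=[0.1,0.1,0.1,0.1,0.1,0.1,0.1,0.1])

```text
t: 3.82
position: [0.4594, 0.3624, 0.0848]
ee_rot: [0.133, 0.991, 0.0, 0.0]
ft_force: [-0.3, -4.6, 5.0]
opening: 0.0334
grasp_force: 40.0
```

>>> servo_tool(rotation=[[0,0,0],[0,0,0],[0,0,0],[0,0,0],[0,0,0],[0,0,0],[0,0,0],[0,0,0],[0,0,0]], xyz=[[0,0,-2],[0,0,-2],[0,0,-2],[0,0,-2],[0,0,-2],[0,0,-25],[0,0,-60],[0,0,-80],[0,0,-80]], grip=[0.1,0.6,0.6,0.6,0.6,0.6,0.6,0.6,0.6])

```text
t: 4.57
position: [0.4606, 0.3635, 0.1692]
ee_rot: [0.133, 0.991, 0.002, 0.003]
ft_force: [0.2, -0.0, 0.7]
opening: 0.0564
grasp_force: 0.0
```

```bash
python3 - <<'E'
from h import *
im=r.get_image("top"); save(im,"t2.png",(150,110,470,270),2.4)
for d in r.outline_of("tin_a",im): print(round(d["conf"],2),np.round(d["at"]),np.round(at(im,*d["at"],.016),4),d["pixels"].sum())
o=r.get_obs();print(o["position"],o["ft_force"])
E
```

```text
0.93 [351. 240.] [ 0.4358 -0.0548  0.016 ] 428
0.73 [263. 189.] [0.561  0.1917 0.016 ] 419
0.66 [254. 230.] [0.4468 0.2045 0.016 ] 510
0.65 [187. 176.] [0.5864 0.4038 0.016 ] 3455
0.62 [296. 238.] [0.431  0.0914 0.016 ] 504
0.58 [304. 190.] [0.5643 0.0789 0.016 ] 459
0.58 [212. 258.] [0.3678 0.3074 0.016 ] 396
0.56 [346. 197.] [ 0.5507 -0.0364  0.016 ] 448
[0.45928907 0.36255353 0.16472081] [ 0.43679041 -0.63225974 -0.39143975]
```

View pics/t2.png

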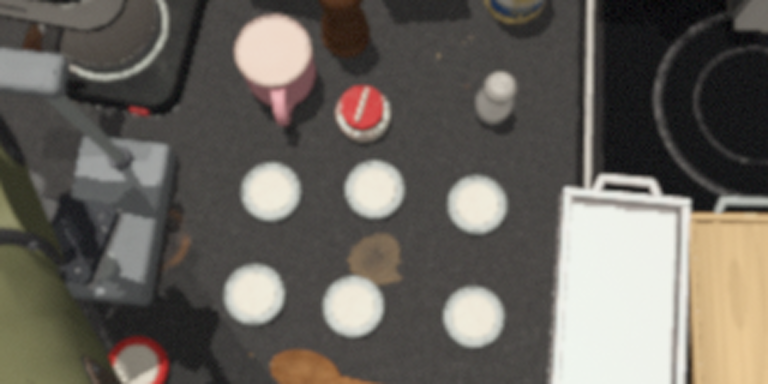

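The picture shows all six tins still in place, with the lamp hidden by the arm. I'll check the knob height in the wrist view and get tin centres from white-blob centroids.

```bash
cat >> h.py <<'E'
def tins(im,z=.016):
    h=cv2.cvtColor(im["color"],cv2.COLOR_RGB2HSV); m=cv2.inRange(h,(0,0,150),(180,75,255))
    n,_,s,c=cv2.connectedComponentsWithStats(m); out=[]
    for i in range(1,n):
        p=at(im,*c[i],z)
        if 250<s[i,4]<1500 and abs(s[i,2]-s[i,3])<9 and .3<p[0]<.65: out.append((p[:2].round(4).tolist(),int(s[i,4])))
    return out
E
python3 - <<'E'
from h import *
w=r.get_image("wrist"); save(w,"w2.png")
for d in r.outline_of("lamp_knob",w):
    ys,xs=np.nonzero(d["pixels"]); print(round(d["conf"],2),d["at"],xs.min(),xs.max(),ys.min(),ys.max())
for z in(.086,.102): print(z,[np.round(px(w,[.459+a,.3624+b,z])) for a,b in((0,0),(-.0045,-.0164),(.0045,.0164))])
im=r.get_image("top"); print(*tins(im),sep="\n")
E
```

```text
0.68 [321.5, 214.7] 305 345 194 234
0.086 [array([324., 211.]), array([304., 211.]), array([344., 211.])]
0.102 [array([324., 217.]), array([302., 217.]), array([345., 217.])]
([0.5693, 0.0748], 445)
([0.5599, 0.1923], 450)
([0.5577, -0.0426], 443)
([0.4419, 0.2004], 472)
([0.4348, 0.0895], 491)
([0.4307, -0.0442], 478)
```

View pics/w2.png

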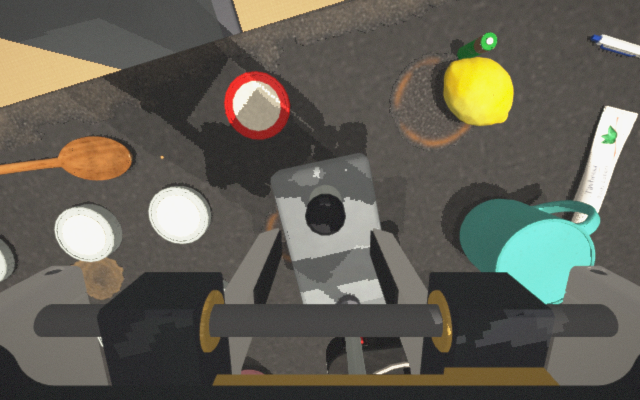

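```bash
python3 - <<'E'
from h import *
T=[(.4419,.2004),(.4348,.0895),(.4307,-.0442),(.5577,-.0426),(.5693,.0748),(.5599,.1923)]
A=[delta([x-.023,y+.006,.027]) for x,y in T]
print(A[0]); [print(i+2,A[i+1]-A[i]) for i in range(5)]
o=r.get_obs();print(o["position"])
E
```

```text
[  -2.9 -160.5  136.3]
2 [ -22.5 -108.8    0.2]
3 [-3.14e+01 -1.30e+02  1.00e-01]
4 [-122.1   35.1   -0.2]
5 [ 19.9 116.3  -0.2]
6 [ 4.010e+01  1.108e+02 -1.000e-01]
[0.45879525 0.36209347 0.16305024]
```

>>> servo_tool(rotation=[[0,0,0],[0,0,0],[0,0,0],[0,0,0],[0,0,0],[0,0,0],[0,0,0],[0,0,0],[0,0,0],[0,0,0],[0,0,0],[0,0,0]], xyz=[[-1,-40,0],[-2,-80,20],[-3,-120,45],[-3,-160,80],[-3,-160,110],[-3,-160,126],[-3,-160,130],[-3,-160,133],[-3,-160,136],[-3,-160,139],[-3,-160,140],[-3,-160,140]], grip=[0,0,0,0,0,0,0,0,0,0,0,0])

```text
t: 5.82
position: [0.42, 0.2078, 0.025]
ee_rot: [0.133, 0.991, 0.0, 0.0]
ft_force: [-1.5, 1.2, 2.6]
opening: 0.0005
grasp_force: 1.4
```

```bash
python3 - <<'E'
from h import *
s=r.get_image("scene"); save(s,"s2.png",(200,140,400,265),4)
for d in r.outline_of("lamp_knob",s): print(d["conf"],d["at"],[ (a.min(),a.max()) for a in np.nonzero(d["pixels"])])
for z in(.086,.102): print(np.round(px(s,[.459,.3624,z]),1))
o=r.get_obs();print(o["position"],o["ft_force"])
E
```

```text
[244.6 172.5]
[244.3 168.6]
[0.42002425 0.20763071 0.02496875] [-3.14880532  1.62088199  3.32663474]
```

View pics/s2.png

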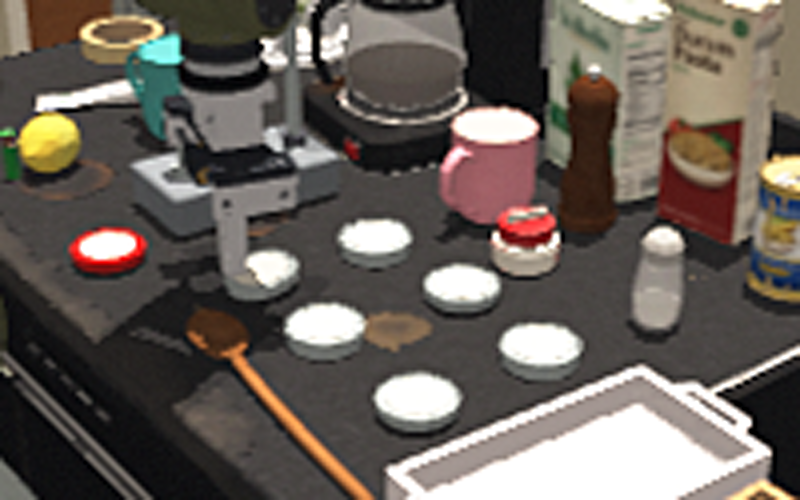

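The fingers are pressing the near rim at crop (245,280), but the reading is ambiguous. I'll press deeper.

>>> servo_tool(rotation=[[0,0,0],[0,0,0],[0,0,0],[0,0,0]], xyz=[[0,0,1],[0,0,2],[0,0,3],[0,0,3]], grip=[0,0,0,0])

```text
t: 6.25
position: [0.4205, 0.2082, 0.0237]
ee_rot: [0.133, 0.991, 0.001, 0.001]
ft_force: [-13.6, 2.2, 34.8]
opening: 0.0005
grasp_force: 17.8
```

>>> servo_tool(rotation=[[0,0,0],[0,0,0],[0,0,0],[0,0,0],[0,0,0],[0,0,0],[0,0,0],[0,0,0],[0,0,0],[0,0,0],[0,0,0],[0,0,0]], xyz=[[0,0,-15],[0,0,-30],[-7,-36,-30],[-15,-72,-30],[-22,-109,-25],[-22,-109,-12],[-22,-109,-8],[-22,-109,-6],[-22,-109,-5],[-22,-109,-4],[-22,-109,-3],[-22,-109,-3]], grip=[0,0,0,0,0,0,0,0,0,0,0,0])

```text
t: 7.25
position: [0.4124, 0.0964, 0.0269]
ee_rot: [0.132, 0.991, -0.001, -0.0]
ft_force: [-19.3, -16.9, 51.4]
opening: 0.0005
grasp_force: 25.7
```

>>> servo_tool(rotation=[[0,0,0],[0,0,0],[0,0,0]], xyz=[[0,0,1],[0,0,2],[0,0,2]], grip=[0,0,0])

```text
t: 7.5
position: [0.4125, 0.0964, 0.0265]
ee_rot: [0.132, 0.991, -0.001, 0.0]
ft_force: [-34.2, -19.7, 89.7]
opening: 0.0001
grasp_force: 44.8
```

Tin 1 sank at about 3 N, so it rocks. Tin 2 is rigid at its full height, so it is steady. The remaining tins get a lighter press.

>>> servo_tool(rotation=[[0,0,0],[0,0,0],[0,0,0],[0,0,0],[0,0,0],[0,0,0],[0,0,0],[0,0,0],[0,0,0],[0,0,0],[0,0,0],[0,0,0]], xyz=[[0,0,-20],[-2,-10,-32],[-10,-45,-32],[-20,-85,-32],[-31,-125,-32],[-31,-130,-20],[-31,-130,-10],[-31,-130,-7],[-31,-130,-5],[-31,-130,-4],[-31,-130,-4],[-31,-130,-4]], grip=[0,0,0,0,0,0,0,0,0,0,0,0])

```text
t: 8.5
position: [0.408, -0.0367, 0.0268]
ee_rot: [0.133, 0.991, -0.0, 0.0]
ft_force: [-0.8, 1.7, 2.0]
opening: 0.0002
grasp_force: 0.9
```

>>> servo_tool(rotation=[[0,0,0],[0,0,0],[0,0,0],[0,0,0],[0,0,0],[0,0,0],[0,0,0],[0,0,0],[0,0,0],[0,0,0],[0,0,0],[0,0,0]], xyz=[[0,0,-15],[-5,2,-28],[-40,12,-28],[-80,22,-28],[-120,35,-28],[-122,35,-20],[-122,35,-8],[-122,35,-4],[-122,35,-2],[-122,35,0],[-122,35,0],[-122,35,0]], grip=[0,0,0,0,0,0,0,0,0,0,0,0])

```text
t: 9.5
position: [0.5333, -0.0355, 0.0272]
ee_rot: [0.134, 0.991, 0.0, -0.001]
ft_force: [-5.6, 1.3, 9.7]
opening: 0.0003
grasp_force: 4.5
```

>>> servo_tool(rotation=[[0,0,0],[0,0,0],[0,0,0],[0,0,0],[0,0,0],[0,0,0],[0,0,0],[0,0,0],[0,0,0],[0,0,0],[0,0,0],[0,0,0]], xyz=[[0,0,-15],[2,10,-28],[8,45,-28],[14,85,-28],[20,114,-28],[20,116,-20],[20,116,-8],[20,116,-4],[20,116,-2],[20,116,0],[20,116,0],[20,116,0]], grip=[0,0,0,0,0,0,0,0,0,0,0,0])

```text
t: 10.5
position: [0.5461, 0.0808, 0.0266]
ee_rot: [0.134, 0.991, -0.0, 0.0]
ft_force: [-0.5, 0.2, 1.6]
opening: 0.0007
grasp_force: 0.5
```

>>> servo_tool(rotation=[[0,0,0],[0,0,0],[0,0,0],[0,0,0],[0,0,0],[0,0,0],[0,0,0],[0,0,0],[0,0,0],[0,0,0],[0,0,0],[0,0,0]], xyz=[[0,0,-15],[4,10,-28],[15,45,-28],[30,80,-28],[40,109,-28],[40,111,-20],[40,111,-8],[40,111,-4],[40,111,-2],[40,111,0],[40,111,0],[40,111,0]], grip=[0,0,0,0,0,0,0,0,0,0,0,0])

```text
t: 11.5
position: [0.5365, 0.1978, 0.0272]
ee_rot: [0.134, 0.991, -0.0, -0.001]
ft_force: [-9.1, -0.8, 14.2]
opening: 0.0004
grasp_force: 6.7
```

>>> servo_tool(rotation=[[0,0,0],[0,0,0],[0,0,0],[0,0,0],[0,0,0],[0,0,0],[0,0,0],[0,0,0],[0,0,0],[0,0,0],[0,0,0],[0,0,0]], xyz=[[0,0,-15],[-4,-10,-28],[-15,-45,-28],[-30,-80,-28],[-40,-109,-28],[-40,-111,-15],[-40,-111,-4],[-40,-111,-2],[-40,-111,0],[-40,-111,1],[-40,-111,2],[-40,-111,2]], grip=[0,0,0,0,0,0,0,0,0,0,0,0])

```text
t: 12.5
position: [0.546, 0.082, 0.0247]
ee_rot: [0.133, 0.991, 0.0, 0.0]
ft_force: [-2.4, 0.7, 2.2]
opening: 0.0005
grasp_force: 1.5
```

>>> servo_tool(rotation=[[0,0,0],[0,0,0],[0,0,0],[0,0,0],[0,0,0],[0,0,0],[0,0,0],[0,0,0],[0,0,0],[0,0,0],[0,0,0],[0,0,0]], xyz=[[0,0,-15],[10,-15,-30],[35,-50,-30],[62,-85,-30],[90,-125,-30],[102,-151,-24],[102,-151,-6],[102,-151,-4],[102,-151,-2],[102,-151,-1],[102,-151,0],[102,-151,0]], grip=[0,0,0,0,0,0,0,0,0,0,0,0])

```text
t: 13.5
position: [0.4083, -0.0367, 0.0247]
ee_rot: [0.133, 0.991, -0.0, 0.0]
ft_force: [-0.7, 0.5, 2.9]
opening: 0.0001
grasp_force: 1.6
```

Tins 1, 3 and 5 rock and tins 2, 4 and 6 are steady, so each box gets three. I'll raise, square the tool with the world (−15.3° about tool z) and re-look.

>>> servo_tool(rotation=[[0,0,0],[0,0,-5],[0,0,-10],[0,0,-15.3],[0,0,-15.3],[0,0,-15.3]], xyz=[[0,0,-20],[20,0,-60],[50,0,-100],[80,0,-130],[80,0,-130],[80,0,-130]], grip=[0,0.98,0.98,0.98,0.98,0.98], newtons=30)

```text
t: 14.0
position: [0.3308, -0.0156, 0.157]
ee_rot: [-0.0, 1.0, -0.0, 0.003]
ft_force: [0.1, -0.1, -1.0]
opening: 0.0304
grasp_force: 0.0
```

```bash
cat >> h.py <<'E'
def boxes(im):
    pass
E
python3 - <<'E'
from h import *
im=r.get_image("top"); print(*tins(im),sep="\n")
o=r.get_obs();print(o["position"],o["ee_rot"])
w=r.get_image("wrist"); print("wrist",tins(w)); save(im,"t3.png",(250,130,520,320),2.8)
for n,c,a in(("tub",(.456,-.199),-2.4),("tray",(.444,-.353),2)):
    a=np.deg2rad(a); print(n,[np.round((c[0]+x*np.cos(a),c[1]+x*np.sin(a)),4) for x in(-.073,0,.073)])
E
```

```text
([0.5709, 0.0743], 439)
([0.5601, 0.1924], 448)
([0.5587, -0.0427], 449)
([0.4811, 0.3695], 846)
([0.4432, 0.1996], 475)
([0.4349, 0.0895], 492)
([0.4336, -0.0448], 471)
([0.3548, 0.3211], 270)
[ 0.33125671 -0.0158407   0.15555217] [ 2.00470437e-04  9.99997932e-01 -3.33606121e-04  1.99588308e-03]
wrist [([0.5312, -0.2457], 975)]
tub [array([ 0.3831, -0.1959]), array([ 0.456, -0.199]), array([ 0.5289, -0.2021])]
tray [array([ 0.371 , -0.3555]), array([ 0.444, -0.353]), array([ 0.517 , -0.3505])]
```

View pics/t3.png

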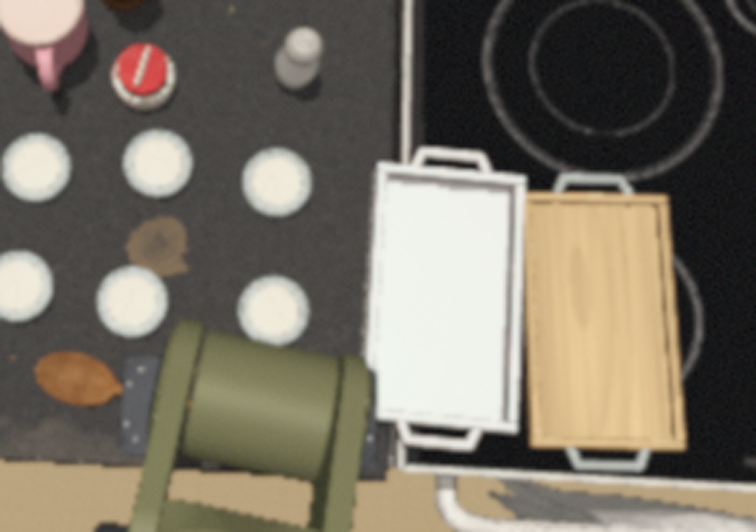

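Six tins are in place. The tub rim spans crop (368–527, 162–432) and the tray (527–685, 192–447).

```bash
python3 - <<'E'
from h import *
im=r.get_image("top")
for n,z,c in(("tub",.036,[(378,162),(527,175),(520,432),(368,418)]),("tray",.018,[(527,192),(668,195),(685,447),(530,447)])):
    P=np.array([at(im,250+u/2.8,130+v/2.8,z)[:2] for u,v in c]); print(n,P.mean(0).round(4),P.round(3).tolist())
print(delta([.4336,-.0448,.014]))
E
```

```text
tub [ 0.4551 -0.2067] [[0.578, -0.139], [0.573, -0.281], [0.332, -0.272], [0.337, -0.134]]
tray [ 0.4436 -0.3563] [[0.561, -0.286], [0.566, -0.423], [0.328, -0.429], [0.32, -0.287]]
[-102.6  -28.7  139.9]
```

>>> servo_tool(rotation=[[0,0,0],[0,0,0],[0,0,0],[0,0,0],[0,0,0],[0,0,0],[0,0,0],[0,0,0],[0,0,0],[0,0,0],[0,0,0],[0,0,0]], xyz=[[-35,-10,20],[-70,-20,45],[-102,-29,75],[-103,-29,105],[-103,-29,125],[-103,-29,137],[-103,-29,140],[-103,-29,140],[-103,-29,140],[-103,-29,140],[-103,-29,140],[-103,-29,140]], grip=[0.98,0.98,0.98,0.98,0.98,0.98,0.98,0.55,0.55,0.55,0.55,0.55], newtons=30)

```text
t: 15.15
position: [0.4336, -0.0452, 0.0143]
ee_rot: [0.0, 1.0, -0.0, -0.0]
ft_force: [0.2, 0.4, 0.1]
opening: 0.0654
grasp_force: 30.0
```

>>> servo_tool(rotation=[[0,0,0],[0,0,0],[0,0,0],[0,0,0],[0,0,0],[0,0,0],[0,0,0],[0,0,0],[0,0,0],[0,0,0],[0,0,0],[0,0,0]], xyz=[[0,0,-25],[0,0,-60],[12,-35,-70],[24,-70,-70],[36,-105,-70],[46,-140,-70],[51,-157,-70],[51,-157,-55],[51,-157,-35],[51,-157,-20],[51,-157,-10],[51,-157,-10]], grip=[0.55,0.55,0.55,0.55,0.55,0.55,0.55,0.55,0.55,0.55,0.55,0.55])

```text
t: 16.15
position: [0.3818, -0.2018, 0.0231]
ee_rot: [0.0, 1.0, 0.001, -0.001]
ft_force: [-0.4, -1.1, -1.6]
opening: 0.0648
grasp_force: 30.0
```

>>> servo_tool(rotation=[[0,0,0],[0,0,0],[0,0,0],[0,0,0],[0,0,0],[0,0,0],[0,0,0],[0,0,0],[0,0,0],[0,0,0],[0,0,0],[0,0,0]], xyz=[[0,0,0],[0,0,0],[0,0,0],[0,0,-30],[0,0,-60],[-20,30,-70],[-42,60,-70],[-64,92,-70],[-86,124,-70],[-108,156,-70],[-130,188,-70],[-150,218,-70]], grip=[0.85,0.85,0.85,0.85,0.85,0.98,0.98,0.98,0.98,0.98,0.98,0.98])

```text
t: 17.15
position: [0.5337, 0.018, 0.0953]
ee_rot: [0.0, 1.0, -0.0, 0.001]
ft_force: [0.3, -0.1, 0.7]
opening: 0.092
grasp_force: 0.0
```

```bash
python3 - <<'E'
from h import *
im=r.get_image("top"); print(*tins(im),sep="\n"); print(r.get_obs()["position"],delta([.5709,.0743,.014]))
save(im,"t4.png",(250,130,520,320),2.8)
E
```

```text
([0.6157, 0.7933], 264)
([0.5599, 0.1924], 457)
([0.4814, 0.3698], 920)
([0.4431, 0.1995], 489)
([0.3548, 0.3211], 270)
[0.53606401 0.02185621 0.09545963] [-34.7  52.3  81.6]
```

View pics/t4.png

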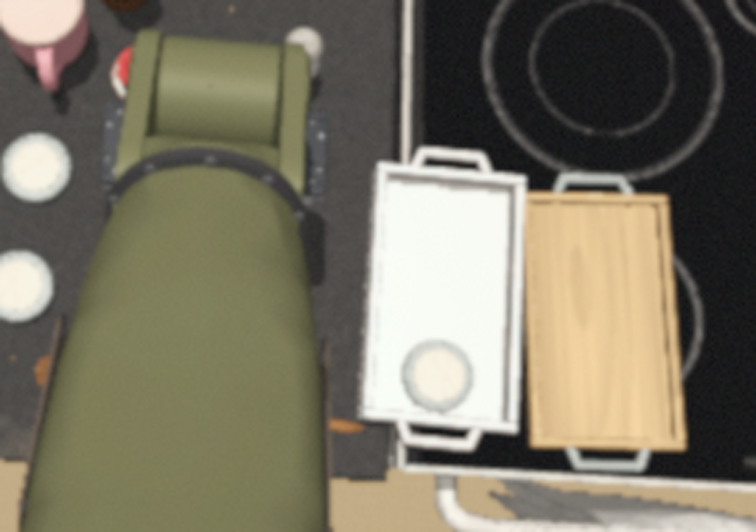

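The first tin stands at the near end of the tub. Next is tin 5.

>>> servo_tool(rotation=[[0,0,0],[0,0,0],[0,0,0],[0,0,0],[0,0,0],[0,0,0],[0,0,0],[0,0,0],[0,0,0],[0,0,0],[0,0,0]], xyz=[[-20,30,0],[-38,57,10],[-38,57,40],[-38,57,65],[-38,57,77],[-38,57,80],[-38,57,80],[-38,57,80],[-38,57,80],[-38,57,80],[-38,57,80]], grip=[0.98,0.98,0.98,0.98,0.98,0.98,0.55,0.55,0.55,0.55,0.55])

```text
t: 18.12
position: [0.5712, 0.0727, 0.0156]
ee_rot: [0.0, 1.0, 0.0, 0.001]
ft_force: [-0.7, -1.0, 6.1]
opening: 0.0654
grasp_force: 30.0
```

>>> servo_tool(rotation=[[0,0,0],[0,0,0],[0,0,0],[0,0,0],[0,0,0],[0,0,0],[0,0,0],[0,0,0],[0,0,0],[0,0,0],[0,0,0],[0,0,0]], xyz=[[0,0,-25],[0,0,-60],[5,-35,-70],[10,-72,-70],[16,-110,-70],[22,-148,-70],[28,-186,-70],[34,-224,-70],[40,-260,-70],[43,-281,-70],[43,-281,-70],[43,-281,-60]], grip=[0.55,0.55,0.55,0.55,0.55,0.55,0.55,0.55,0.55,0.55,0.55,0.55])

```text
t: 19.12
position: [0.528, -0.2093, 0.0759]
ee_rot: [0.001, 1.0, -0.001, 0.001]
ft_force: [1.0, 0.2, -1.4]
opening: 0.0653
grasp_force: 30.0
```

>>> servo_tool(rotation=[[0,0,0],[0,0,0],[0,0,0],[0,0,0],[0,0,0],[0,0,0]], xyz=[[0,0,15],[0,0,30],[0,0,42],[0,0,50],[0,0,51],[0,0,51]], grip=[0.55,0.55,0.55,0.55,0.55,0.55])

```text
t: 19.62
position: [0.5275, -0.2074, 0.0229]
ee_rot: [-0.0, 1.0, 0.0, -0.0]
ft_force: [0.3, 0.5, -1.6]
opening: 0.0653
grasp_force: 30.0
```

>>> servo_tool(rotation=[[0,0,0],[0,0,0],[0,0,0],[0,0,0],[0,0,0],[0,0,0],[0,0,0],[0,0,0],[0,0,0],[0,0,0],[0,0,0],[0,0,0]], xyz=[[0,0,0],[0,0,0],[0,0,0],[0,0,-30],[0,0,-60],[5,35,-70],[12,74,-70],[20,113,-70],[28,152,-70],[36,191,-70],[44,230,-70],[52,268,-70]], grip=[0.85,0.85,0.85,0.85,0.85,0.98,0.98,0.98,0.98,0.98,0.98,0.98])

```text
t: 20.62
position: [0.475, 0.0616, 0.0939]
ee_rot: [0.0, 1.0, 0.0, 0.0]
ft_force: [-0.4, 0.6, 0.3]
opening: 0.0922
grasp_force: 0.0
```

>>> servo_tool(rotation=[[0,0,0],[0,0,0],[0,0,0],[0,0,0],[0,0,0],[0,0,0],[0,0,0]], xyz=[[8,35,0],[16,74,0],[24,113,0],[32,138,0],[32,139,15],[32,139,30],[32,139,30]], grip=[0.98,0.98,0.98,0.98,0.98,0.98,0.98])

```text
t: 21.2
position: [0.4424, 0.1989, 0.0615]
ee_rot: [-0.0, 1.0, -0.001, -0.001]
ft_force: [0.3, -1.1, -0.2]
opening: 0.0921
grasp_force: 0.0
```

```bash
python3 - <<'E'
from h import *
im=r.get_image("top"); print(*tins(im),sep="\n"); print(r.get_obs()["position"])
w=r.get_image("wrist")
for d in r.outline_of("tin_a",w): print(round(d["conf"],2),d["at"],at(w,*d["at"],.016))
for d in r.outline_of("tin_a",im): print(round(d["conf"],2),d["at"],at(im,*d["at"],.016))
E
```

```text
([0.5631, 0.1868], 354)
([0.5588, -0.0426], 456)
([0.4365, 0.0852], 424)
[0.44308136 0.19877699 0.06279613]
0.97 [315.7, 354.7] [0.56142723 0.19162271 0.016     ]
0.78 [504.0, 99.0] [0.35413887 0.32099085 0.016     ]
0.75 [180.1, 208.4] [0.43153496 0.09167481 0.016     ]
0.63 [323.5, 219.9] [0.4404449  0.19841606 0.016     ]
0.96 [407.3, 210.7] [ 0.5230007  -0.20324116  0.016     ]
0.86 [295.6, 239.7] [0.42771165 0.09222134 0.016     ]
0.68 [263.2, 187.6] [0.56498473 0.19070806 0.016     ]
0.62 [407.9, 262.5] [ 0.38467489 -0.20585164  0.016     ]
0.61 [348.6, 199.1] [ 0.54606271 -0.04371036  0.016     ]
0.56 [263.5, 135.6] [0.71578927 0.20331439 0.016     ]
```

Tin 1 is still under the gripper, and both tub tins stand. I'll descend and grip.

>>> servo_tool(rotation=[[0,0,0],[0,0,0],[0,0,0],[0,0,0],[0,0,0],[0,0,0],[0,0,0],[0,0,0]], xyz=[[0,0,20],[0,0,38],[0,0,48],[0,0,48],[0,0,48],[0,0,48],[0,0,48],[0,0,48]], grip=[0.98,0.98,0.98,0.55,0.55,0.55,0.55,0.55])

```text
t: 22.07
position: [0.4442, 0.199, 0.0163]
ee_rot: [0.0, 1.0, 0.0, 0.001]
ft_force: [-0.9, -1.3, 4.1]
opening: 0.0652
grasp_force: 30.0
```

>>> servo_tool(rotation=[[0,0,0],[0,0,0],[0,0,0],[0,0,0],[0,0,0],[0,0,0],[0,0,0],[0,0,0],[0,0,0],[0,0,0],[0,0,0],[0,0,0]], xyz=[[0,0,-25],[0,0,-60],[-2,-35,-70],[-4,-74,-70],[-5,-113,-70],[-6,-152,-70],[-7,-191,-70],[-8,-230,-70],[-10,-269,-70],[-11,-308,-70],[-12,-346,-70],[-12,-384,-70]], grip=[0.55,0.55,0.55,0.55,0.55,0.55,0.55,0.55,0.55,0.55,0.55,0.55])

```text
t: 23.07
position: [0.4552, -0.1872, 0.086]
ee_rot: [0.0, 1.0, -0.0, 0.0]
ft_force: [0.9, 0.8, -1.5]
opening: 0.0652
grasp_force: 30.0
```

>>> servo_tool(rotation=[[0,0,0],[0,0,0],[0,0,0],[0,0,0],[0,0,0],[0,0,0],[0,0,0]], xyz=[[0,-20,0],[0,-20,15],[0,-20,30],[0,-20,45],[0,-20,55],[0,-20,60],[0,-20,60]], grip=[0.55,0.55,0.55,0.55,0.55,0.55,0.55])

```text
t: 23.65
position: [0.4553, -0.205, 0.0251]
ee_rot: [0.0, 1.0, 0.0, -0.0]
ft_force: [0.3, -0.1, -0.8]
opening: 0.065
grasp_force: 30.0
```

>>> servo_tool(rotation=[[0,0,0],[0,0,0],[0,0,0],[0,0,0],[0,0,0],[0,0,0],[0,0,0],[0,0,0],[0,0,0],[0,0,0],[0,0,0],[0,0,0]], xyz=[[0,0,0],[0,0,0],[0,0,0],[0,0,-30],[0,0,-60],[-23,35,-70],[-46,70,-70],[-70,105,-70],[-90,135,-70],[-103,158,-70],[-103,162,-50],[-103,162,-40]], grip=[0.85,0.85,0.85,0.85,0.85,0.98,0.98,0.98,0.98,0.98,0.98,0.98])

```text
t: 24.65
position: [0.5586, -0.0415, 0.0644]
ee_rot: [-0.001, 1.0, 0.0, -0.0]
ft_force: [-0.1, 0.1, -0.1]
opening: 0.092
grasp_force: 0.0
```

```bash
python3 - <<'E'
from h import *
im=r.get_image("top"); print(*tins(im),sep="\n"); print(r.get_obs()["position"])
w=r.get_image("wrist"); save(w,"w3.png")
for d in r.outline_of("tin_a",w): print(round(d["conf"],2),d["at"],at(w,*d["at"],.016))
for d in r.outline_of("tin_a",im): print(round(d["conf"],2),d["at"],at(im,*d["at"],.016))
E
```

```text
([0.616, 0.793], 302)
([0.5599, 0.1926], 462)
([0.481, 0.37], 945)
([0.4368, 0.0997], 320)
([0.3548, 0.3212], 272)
[ 0.55725108 -0.04251249  0.06261274]
0.85 [77.0, 5.5] [ 0.41250885 -0.19849227  0.016     ]
0.67 [95.8, 182.9] [ 0.52645364 -0.20840663  0.016     ]
0.65 [609.9, 225.5] [0.55858275 0.173425   0.016     ]
0.62 [321.6, 223.6] [ 0.55739299 -0.04427253  0.016     ]
0.58 [75.8, 72.7] [ 0.45196835 -0.2074535   0.016     ]
0.55 [520.4, 46.6] [0.43566747 0.08547469 0.016     ]
0.84 [408.4, 264.5] [ 0.37956529 -0.20719648  0.016     ]
0.84 [405.5, 208.0] [ 0.53016563 -0.19832427  0.016     ]
0.83 [290.8, 238.3] [0.43070396 0.10520816 0.016     ]
0.73 [210.3, 261.7] [0.35747964 0.31120074 0.016     ]
0.71 [406.3, 232.4] [ 0.46387163 -0.20102103  0.016     ]
0.57 [263.6, 191.7] [0.55354845 0.18859348 0.016     ]
```

View pics/w3.png

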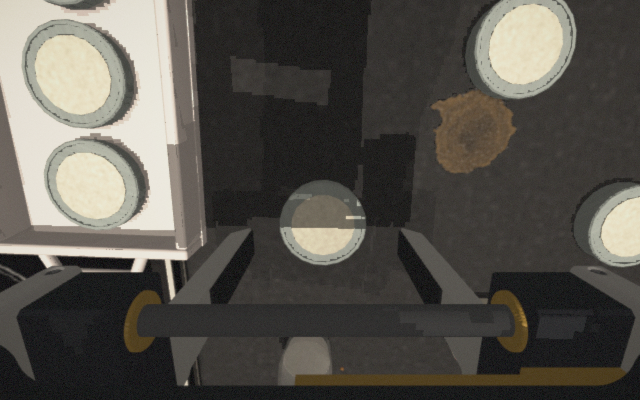

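The wrist view shows three tins flat in the tub and tin 4 centred at (322,222) between the fingers. I'll grip it and carry it to the far tray slot.

>>> servo_tool(rotation=[[0,0,0],[0,0,0],[0,0,0],[0,0,0],[0,0,0],[0,0,0],[0,0,0],[0,0,0]], xyz=[[0,0,20],[0,0,38],[0,0,48],[0,0,48],[0,0,48],[0,0,48],[0,0,48],[0,0,48]], grip=[0.98,0.98,0.98,0.55,0.55,0.55,0.55,0.55])

```text
t: 25.52
position: [0.5591, -0.0434, 0.0185]
ee_rot: [0.0, 1.0, -0.0, 0.001]
ft_force: [-0.6, -1.6, 4.7]
opening: 0.0651
grasp_force: 30.0
```

>>> servo_tool(rotation=[[0,0,0],[0,0,0],[0,0,0],[0,0,0],[0,0,0],[0,0,0],[0,0,0],[0,0,0],[0,0,0],[0,0,0],[0,0,0],[0,0,0]], xyz=[[0,0,-25],[0,0,-60],[5,-35,-70],[10,-74,-70],[15,-113,-70],[20,-152,-70],[25,-191,-70],[30,-230,-70],[36,-269,-70],[41,-300,-70],[41,-311,-65],[41,-311,-50]], grip=[0.55,0.55,0.55,0.55,0.55,0.55,0.55,0.55,0.55,0.55,0.55,0.55])

```text
t: 26.52
position: [0.5174, -0.3574, 0.0692]
ee_rot: [0.002, 1.0, -0.001, 0.002]
ft_force: [0.2, -0.1, -1.5]
opening: 0.065
grasp_force: 30.0
```

>>> servo_tool(rotation=[[0,0,0],[0,0,0],[0,0,0],[0,0,0],[0,0,0]], xyz=[[0,0,15],[0,0,28],[0,0,37],[0,0,40],[0,0,40]], grip=[0.55,0.55,0.55,0.55,0.55])

```text
t: 26.93
position: [0.5173, -0.3536, 0.0272]
ee_rot: [0.0, 1.0, 0.0, -0.0]
ft_force: [-0.4, -1.2, 0.4]
opening: 0.0649
grasp_force: 30.0
```

>>> servo_tool(rotation=[[0,0,0],[0,0,0],[0,0,0],[0,0,0],[0,0,0],[0,0,0],[0,0,0],[0,0,0],[0,0,0],[0,0,0],[0,0,0],[0,0,0]], xyz=[[0,0,0],[0,0,0],[0,0,0],[0,0,-30],[0,0,-60],[7,35,-70],[14,74,-70],[21,113,-70],[28,152,-70],[35,191,-70],[42,230,-70],[49,268,-70]], grip=[0.85,0.85,0.85,0.85,0.85,0.98,0.98,0.98,0.98,0.98,0.98,0.98])

```text
t: 27.93
position: [0.4679, -0.0844, 0.0979]
ee_rot: [0.0, 1.0, -0.0, 0.001]
ft_force: [1.3, 1.1, -0.6]
opening: 0.092
grasp_force: 0.0
```

>>> servo_tool(rotation=[[0,0,0],[0,0,0],[0,0,0],[0,0,0],[0,0,0],[0,0,0],[0,0,0],[0,0,0]], xyz=[[7,35,0],[14,74,0],[21,113,0],[28,150,0],[33,177,0],[33,177,15],[33,177,30],[33,177,30]], grip=[0.98,0.98,0.98,0.98,0.98,0.98,0.98,0.98])

```text
t: 28.6
position: [0.4345, 0.0913, 0.0659]
ee_rot: [-0.0, 1.0, -0.0, -0.001]
ft_force: [-0.5, -0.7, 0.2]
opening: 0.0919
grasp_force: 0.0
```

```bash
python3 - <<'E'
from h import *
im=r.get_image("top"); print(*tins(im),sep="\n"); o=r.get_obs();print(o["position"])
w=r.get_image("wrist")
for n,i in(("w",w),("t",im)):
  for d in r.outline_of("tin_a",i): print(n,round(d["conf"],2),np.round(d["at"]),at(i,*d["at"],.016).round(3))
E
```

```text
([0.6165, 0.7923], 260)
([0.5626, 0.1924], 416)
([0.4814, 0.3696], 911)
([0.5189, -0.3545], 529)
([0.3548, 0.3211], 270)
[0.43512762 0.09098818 0.06704599]
w 0.79 [360. 241.] [0.451 0.119 0.016]
w 0.79 [424. 356.] [0.559 0.178 0.016]
w 0.73 [622. 118.] [0.358 0.3   0.016]
t 0.96 [408. 232.] [ 0.464 -0.206  0.016]
t 0.72 [261. 188.] [0.564 0.196 0.016]
t 0.69 [407. 265.] [ 0.379 -0.203  0.016]
t 0.68 [462. 216.] [ 0.516 -0.351  0.016]
t 0.62 [408. 210.] [ 0.525 -0.205  0.016]
t 0.62 [208. 262.] [0.357 0.316 0.016]
```

Tin 2 was knocked to about (0.451, 0.119). I'll take a close wrist look to verify.

>>> servo_tool(rotation=[[0,0,0],[0,0,0],[0,0,0],[0,0,0]], xyz=[[-8,14,0],[-16,28,0],[-16,28,0],[-16,28,0]], grip=[0.98,0.98,0.98,0.98])

```text
t: 29.13
position: [0.4519, 0.1188, 0.0679]
ee_rot: [0.0, 1.0, 0.0, 0.0]
ft_force: [-0.3, 0.3, -0.7]
opening: 0.0919
grasp_force: 0.0
```

```bash
python3 - <<'E'
from h import *
w=r.get_image("wrist"); o=r.get_obs();print(o["position"]); save(w,"w4.png")
for d in r.outline_of("tin_a",w): print(round(d["conf"],2),np.round(d["at"]),at(w,*d["at"],.016).round(4))
E
```

```text
[0.45151817 0.11844623 0.06774691]
0.89 [323. 222.] [0.4523 0.1179 0.016 ]
0.87 [606.  88.] [0.3557 0.3133 0.016 ]
0.69 [406. 346.] [0.5664 0.1898 0.016 ]
```

View pics/w4.png

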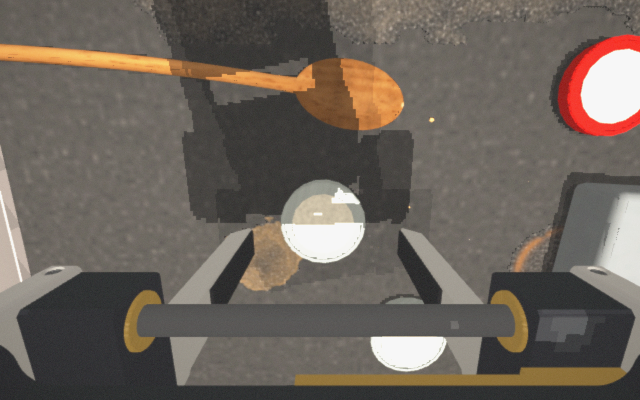

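Tin 2 is centred at (323,222) between the fingers. I'll grip it and carry it to the middle of the tray.

>>> servo_tool(rotation=[[0,0,0],[0,0,0],[0,0,0],[0,0,0],[0,0,0],[0,0,0],[0,0,0],[0,0,0]], xyz=[[0,0,20],[0,0,40],[0,0,52],[0,0,52],[0,0,52],[0,0,52],[0,0,52],[0,0,52]], grip=[0.98,0.98,0.98,0.55,0.55,0.55,0.55,0.55])

```text
t: 29.9
position: [0.4521, 0.1188, 0.0164]
ee_rot: [0.0, 1.0, 0.0, 0.001]
ft_force: [-1.2, -1.9, 6.2]
opening: 0.0654
grasp_force: 30.0
```

>>> servo_tool(rotation=[[0,0,0],[0,0,0],[0,0,0],[0,0,0],[0,0,0],[0,0,0],[0,0,0],[0,0,0],[0,0,0],[0,0,0],[0,0,0],[0,0,0]], xyz=[[0,0,-25],[0,0,-60],[0,-35,-70],[0,-74,-70],[0,-113,-70],[0,-152,-70],[2,-191,-70],[4,-230,-70],[5,-269,-70],[6,-308,-70],[7,-347,-70],[8,-386,-70]], grip=[0.55,0.55,0.55,0.55,0.55,0.55,0.55,0.55,0.55,0.55,0.55,0.55])

```text
t: 30.9
position: [0.4429, -0.2692, 0.086]
ee_rot: [0.0, 1.0, -0.0, 0.0]
ft_force: [0.8, -0.5, 0.1]
opening: 0.0653
grasp_force: 30.0
```

```bash
python3 - <<'E'
from h import *
print(delta([.444,-.355,.025]))
E
```

```text
[ -1.2 -85.8  61. ]
```

>>> servo_tool(rotation=[[0,0,0],[0,0,0],[0,0,0],[0,0,0],[0,0,0],[0,0,0],[0,0,0],[0,0,0]], xyz=[[0,-38,0],[0,-76,0],[0,-87,10],[0,-87,28],[0,-87,45],[0,-87,56],[0,-87,60],[0,-87,60]], grip=[0.55,0.55,0.55,0.55,0.55,0.55,0.55,0.55])

```text
t: 31.57
position: [0.4432, -0.3538, 0.0253]
ee_rot: [0.0, 1.0, 0.0, -0.0]
ft_force: [-0.7, 0.5, -0.8]
opening: 0.0652
grasp_force: 30.0
```

>>> servo_tool(rotation=[[0,0,0],[0,0,0],[0,0,0],[0,0,0],[0,0,0],[0,0,0],[0,0,0],[0,0,0],[0,0,0],[0,0,0],[0,0,0],[0,0,0]], xyz=[[0,0,0],[0,0,0],[0,0,0],[0,0,-30],[0,0,-60],[-8,35,-70],[-16,73,-70],[-24,111,-70],[-32,149,-70],[-40,187,-70],[-48,225,-70],[-56,262,-70]], grip=[0.85,0.85,0.85,0.85,0.85,0.98,0.98,0.98,0.98,0.98,0.98,0.98])

```text
t: 32.57
position: [0.4997, -0.0902, 0.0961]
ee_rot: [0.0, 1.0, -0.0, 0.001]
ft_force: [0.7, -0.0, 0.1]
opening: 0.0919
grasp_force: 0.0
```

>>> servo_tool(rotation=[[0,0,0],[0,0,0],[0,0,0],[0,0,0],[0,0,0],[0,0,0],[0,0,0],[0,0,0],[0,0,0],[0,0,0],[0,0,0]], xyz=[[-8,38,0],[-16,76,0],[-24,114,0],[-32,152,0],[-40,190,0],[-48,228,0],[-56,266,0],[-60,286,0],[-60,286,15],[-60,286,30],[-60,286,30]], grip=[0.98,0.98,0.98,0.98,0.98,0.98,0.98,0.98,0.98,0.98,0.98])

```text
t: 33.48
position: [0.5585, 0.194, 0.0632]
ee_rot: [-0.0, 1.0, -0.0, -0.002]
ft_force: [-0.2, -0.1, -0.4]
opening: 0.0924
grasp_force: 0.0
```

```bash
python3 - <<'E'
from h import *
im=r.get_image("top"); o=r.get_obs();print(o["position"])
w=r.get_image("wrist")
for n,i in(("w",w),("t",im)):
  for d in r.outline_of("tin_a",i): print(n,round(d["conf"],2),np.round(d["at"]),at(i,*d["at"],.016).round(3))
E
```

```text
[0.55904252 0.19380384 0.06470194]
w 0.71 [320. 222.] [0.559 0.191 0.016]
t 0.98 [408. 234.] [ 0.459 -0.206  0.016]
t 0.8 [407. 210.] [ 0.524 -0.203  0.016]
t 0.79 [408. 264.] [ 0.38  -0.206  0.016]
t 0.72 [464. 242.] [ 0.446 -0.353  0.016]
t 0.61 [459. 218.] [ 0.51  -0.342  0.016]
```

>>> servo_tool(rotation=[[0,0,0],[0,0,0],[0,0,0],[0,0,0],[0,0,0],[0,0,0],[0,0,0],[0,0,0]], xyz=[[0,0,20],[0,0,38],[0,0,49],[0,0,49],[0,0,49],[0,0,49],[0,0,49],[0,0,49]], grip=[0.98,0.98,0.98,0.55,0.55,0.55,0.55,0.55])

```text
t: 34.35
position: [0.5603, 0.1938, 0.0176]
ee_rot: [0.0, 1.0, 0.0, 0.001]
ft_force: [-0.2, -1.9, 4.4]
opening: 0.0655
grasp_force: 30.0
```

>>> servo_tool(rotation=[[0,0,0],[0,0,0],[0,0,0],[0,0,0],[0,0,0],[0,0,0],[0,0,0],[0,0,0],[0,0,0],[0,0,0],[0,0,0],[0,0,0]], xyz=[[0,0,-25],[0,0,-60],[12,-35,-70],[24,-70,-70],[36,-105,-70],[48,-140,-70],[60,-175,-70],[72,-210,-70],[84,-245,-70],[96,-280,-70],[108,-315,-70],[120,-350,-70]], grip=[0.55,0.55,0.55,0.55,0.55,0.55,0.55,0.55,0.55,0.55,0.55,0.55])

```text
t: 35.35
position: [0.4387, -0.1577, 0.087]
ee_rot: [0.0, 1.0, -0.0, 0.0]
ft_force: [1.3, -0.2, -1.2]
opening: 0.0649
grasp_force: 30.0
```

>>> servo_tool(rotation=[[0,0,0],[0,0,0],[0,0,0],[0,0,0],[0,0,0],[0,0,0],[0,0,0],[0,0,0]], xyz=[[12,-35,0],[24,-70,0],[36,-105,0],[48,-140,0],[60,-175,0],[67,-200,0],[67,-200,0],[67,-200,0]], grip=[0.55,0.55,0.55,0.55,0.55,0.55,0.55,0.55])

```text
t: 36.02
position: [0.3718, -0.3569, 0.0866]
ee_rot: [0.002, 1.0, -0.0, 0.0]
ft_force: [-0.9, 0.0, -1.1]
opening: 0.0653
grasp_force: 30.0
```

```bash
python3 - <<'E'
from h import *
print(delta([.371,-.357,.025]))
E
```

```text
[ 0.8 -0.1 61.6]
```

>>> servo_tool(rotation=[[0,0,0],[0,0,0],[0,0,0],[0,0,0],[0,0,0],[0,0,0]], xyz=[[1,0,15],[1,0,30],[1,0,45],[1,0,56],[1,0,60],[1,0,60]], grip=[0.55,0.55,0.55,0.55,0.55,0.55])

```text
t: 36.52
position: [0.3714, -0.3552, 0.0261]
ee_rot: [-0.0, 1.0, 0.001, -0.0]
ft_force: [0.9, -0.5, -0.7]
opening: 0.0655
grasp_force: 30.0
```

>>> servo_tool(rotation=[[0,0,0],[0,0,0],[0,0,0],[0,0,0],[0,0,0],[0,0,0],[0,0,0],[0,0,0],[0,0,0],[0,0,0],[0,0,0],[0,0,0]], xyz=[[0,0,0],[0,0,0],[0,0,0],[0,0,-30],[0,0,-65],[-5,25,-95],[-10,60,-115],[-15,98,-120],[-20,136,-120],[-25,174,-120],[-30,212,-120],[-35,250,-120]], grip=[0.85,0.85,0.85,0.85,0.85,0.6,0.3,0,0,0,0,0])

```text
t: 37.52
position: [0.4064, -0.1044, 0.1471]
ee_rot: [0.001, 1.0, -0.0, 0.001]
ft_force: [1.4, 0.6, -0.1]
opening: 0.0367
grasp_force: 0.0
```

>>> servo_tool(rotation=[[0,0,0],[0,0,0],[0,0,0],[0,0,0],[0,0,0],[0,0,0]], xyz=[[-5,38,0],[-10,76,0],[-15,114,0],[-20,152,0],[-20,160,0],[-20,160,0]], grip=[0,0,0,0,0,0])

```text
t: 38.02
position: [0.4266, 0.0556, 0.1468]
ee_rot: [-0.001, 1.0, 0.0, 0.0]
ft_force: [0.4, -0.5, -0.2]
opening: 0.0009
grasp_force: 0.0
```

```bash
python3 - <<'E'
from h import *
im=r.get_image("top"); save(im,"t5.png",(150,110,510,300),2.1)
for d in r.outline_of("tin_a",im): print(round(d["conf"],2),np.round(d["at"]),at(im,*d["at"],.024).round(3))
print(delta([.459,.3624,.125]),r.get_obs()["position"])
E
```

```text
0.94 [408. 210.] [ 0.523 -0.204  0.024]
0.89 [209. 261.] [0.359 0.313 0.024]
0.79 [464. 269.] [ 0.375 -0.349  0.024]
0.71 [408. 234.] [ 0.46  -0.203  0.024]
0.65 [405. 262.] [ 0.385 -0.197  0.024]
0.61 [463. 243.] [ 0.443 -0.348  0.024]
[-32.4 309.1  21.5] [0.42653805 0.05335404 0.14656372]
```

View pics/t5.png

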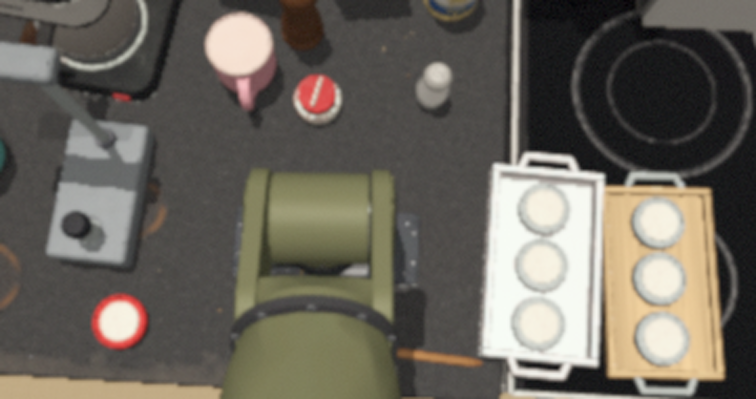

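All six tins stand in their boxes, the bystanders are untouched, and the knob cap at crop (75,225) has shifted outward as expected for "out". Now I push it home with closed fingers.

>>> servo_tool(rotation=[[0,0,0],[0,0,0],[0,0,0],[0,0,0],[0,0,0],[0,0,0],[0,0,0],[0,0,0],[0,0,0],[0,0,0],[0,0,0],[0,0,0]], xyz=[[-4,38,0],[-8,76,0],[-12,114,0],[-16,152,0],[-20,190,0],[-24,228,0],[-28,266,0],[-32,300,0],[-32,308,5],[-32,308,15],[-32,308,21],[-32,308,21]], grip=[0,0,0,0,0,0,0,0,0,0,0,0])

```text
t: 39.12
position: [0.4587, 0.3594, 0.1235]
ee_rot: [0.001, 1.0, -0.001, -0.001]
ft_force: [-0.2, 0.1, 0.2]
opening: 0.0006
grasp_force: 0.0
```

>>> servo_tool(rotation=[[0,0,0],[0,0,0],[0,0,0],[0,0,0],[0,0,0],[0,0,0],[0,0,0],[0,0,0],[0,0,0],[0,0,0]], xyz=[[0,0,6],[0,0,10],[0,0,14],[0,0,18],[0,0,22],[0,0,25],[0,0,27],[0,0,28],[0,0,28],[0,0,28]], grip=[0,0,0,0,0,0,0,0,0,0])

```text
t: 39.95
position: [0.4588, 0.3619, 0.0974]
ee_rot: [0.0, 1.0, 0.0, 0.0]
ft_force: [0.3, 0.3, 0.3]
opening: 0.0008
grasp_force: 0.0
```

>>> servo_tool(rotation=[[0,0,0],[0,0,0],[0,0,0],[0,0,0]], xyz=[[0,0,1],[0,0,2],[0,0,2.5],[0,0,2.5]], grip=[0,0,0,0])

```text
t: 40.28
position: [0.4592, 0.3621, 0.097]
ee_rot: [0.0, 1.0, 0.001, 0.001]
ft_force: [-7.0, -4.5, 19.3]
opening: 0.0003
grasp_force: 10.2
```

>>> servo_tool(rotation=[[0,0,0],[0,0,0],[0,0,0],[0,0,0],[0,0,0],[0,0,0],[0,0,0],[0,0,0],[0,0,0],[0,0,0]], xyz=[[0,0,-10],[0,0,-40],[0,0,-60],[10,-38,-60],[20,-76,-60],[30,-114,-60],[35,-152,-60],[40,-180,-60],[40,-180,-60],[40,-180,-60]], grip=[0,0,0,0,0,0,0,0,0,0])

```text
t: 41.12
position: [0.4189, 0.1812, 0.1555]
ee_rot: [0.001, 1.0, 0.0, 0.001]
ft_force: [0.1, 1.1, 0.1]
opening: 0.0009
grasp_force: 0.0
```

```bash
python3 - <<'E'
from h import *
im=r.get_image("top"); save(im,"t6.png",(150,110,510,300),2.1)
for d in r.outline_of("lamp_knob",im)[:1]: print(d["conf"],d["at"],[px(im,[.459,.3624,z]) for z in(.086,.102)])
E
```

```text
0.63 [182.2, 219.5] [(np.float64(187.19939179819366), np.float64(217.81154222750303)), (np.float64(185.0704875598091), np.float64(216.685280749654))]
```

View pics/t6.png

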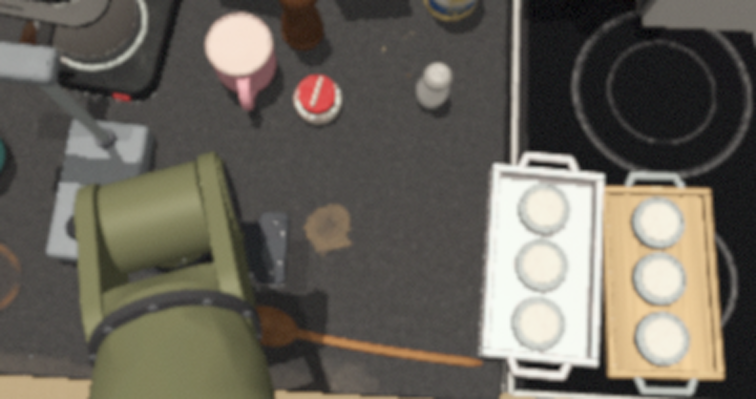

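The knob met a hard stop with the fingertips at 86 mm, so it is home. All six tins stand in the boxes and the arm is clear.

```bash
python3 -c "
from rig import r
print(r.hand_in())"
```

```text
the job is handed in; nothing more can be done
None
```

The job is handed in: I pulled the lamp on, put the three steady tins in the tray and the three rocking ones in the tub, and pushed the knob home again. The timer, shaker and mug stand where they were; the hand-in gave no verdict.

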